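# Index the camera turntable to the next culture dish

### The job

Index the turntable by one hole, whichever way brings the dish with the orange dot under the camera: press the plunger on the blue handle right down, swing the handle round with it to the next hole, and let the plunger spring fully back up so that its pin locks the table there. Only touch the handle and its plunger: nothing is to be lifted, the dishes must not be touched and stay in their nests, and the things standing around stay where they are. Finish with the robot clear.

Things in the scene. Friction and masses are not known exactly. Their poses are not given: they have to be found in the camera images.
- turntable (a joint): Angle of the turntable, rad: 0 in the hole where it starts, growing anticlockwise seen from above. Index holes are 60 degrees (1.047 rad) apart all round; the neighbours are at +1.047 and -1.047. With the pin out of its hole the table turns freely either way, without stops (friction about 0.12 Nm); with the pin in, it is locked to within 0.02 rad.
- plunger (a joint): How far the plunger is pressed down, m: 0 up (pin in a hole), 0.011 right down; spring 5 N at the top, 9.4 N right down. The pin reaches up from below into the steel index ring and is out of its hole from 0.0075 on. Let go between holes it stays at 0.007, rubbing under the ring, until a hole comes. Let go within 4 mm (0.028 rad) of a hole, its round nose centres itself.
- plunger_top (a point): Centre of the flat top of the black plunger button, 32 mm across, rubber-faced; 98 mm above the bench when up, 179 mm from the turntable's axis, riding round with the handle. At the start it is on the robot's side of the axis. Friction under a fingertip that holds the button down is enough to swing the table.
- handle (a point): Centre of the blue block at the handle's outer end, under the plunger button; 67 mm above the bench and 179 mm from the turntable's axis. The block is 36 mm long radially, 34 mm wide, 22 mm high; its flat upright sides can be pushed. Two 8 mm bars join it to the disc between two empty nests.
- spindle (a point): Point on the turntable's upright axis at the height of the disc's top, 70 mm above the bench. The disc is aluminium, 256 mm across, with six nests, 60 degrees apart, centres 85 mm from the axis, each of four 10 mm high posts. The steel index ring below it is 310 mm across.
- view_point (a point): Point on the upright axis of the camera's lens at the height of the disc's top; fixed, 85 mm from the spindle. The dish under the camera is centred here. The white camera with black ring light (62 mm across, underside 161 mm above the bench) hangs over it from a post 227 mm high, 225 mm from the spindle on the side away from the robot.
- dish_orange: Pale translucent culture dish, 60 mm across, 15 mm high, 22 g, lid on, with an orange ink dot on the lid; loose in a nest of the turntable with 2 mm of play. Origin: centre of its underside, 70 mm above the bench. It starts in one of the two nests next to the camera's nest, on either side.
- dish_blue: Pale translucent culture dish, 60 mm across, 15 mm high, 22 g, lid on, with a blue ink dot on the lid; loose in a nest of the turntable with 2 mm of play. Origin: centre of its underside, 70 mm above the bench. It starts in the other nest next to the camera's nest.
- dish_green: Pale translucent culture dish, 60 mm across, 15 mm high, 22 g, lid on, with a green ink dot on the lid; loose in a nest of the turntable with 2 mm of play. Origin: centre of its underside, 70 mm above the bench. It starts two nests away from the camera's.
- dish_plain: Pale translucent culture dish, 60 mm across, 15 mm high, 22 g, lid on, with no dot on the lid; loose in a nest of the turntable with 2 mm of play. Origin: centre of its underside, 70 mm above the bench. It starts under the camera.
- tip_box: Pipette tip box, grey with a clear lid, 85 x 122 x 67 mm, loose on the bench. Origin: centre of its underside. Bystander.
- flask: Conical glass flask, 85 mm across, 140 mm high, loose on the bench. Origin: centre of its underside. Bystander.
- bottle: Small amber reagent bottle with a blue cap, 56 mm across, 100 mm high, loose on the bench. Origin: centre of its underside. Bystander.
Mind the look-alikes: they are no part of the job. What is shaped like the dish_blue but red or turquoise is not meant.

How it is judged:
By the outcome, as a careful person would: the job done as asked, in the order asked, and still so for the second after the job is handed in, with the robot touching nothing.
It also fails if it takes over 48 s, if anything falls off the work surface, if the arm or the gripper's body presses on something with over 40 N, if the wrist force passes 120 N, or if a joint passes its speed limit or range.

### The arm

A 6-joint arm with a two-finger parallel gripper is mounted at the origin on the work surface. World frame = base frame: x ahead of the robot, y to its left, z up, the work surface at z = 0. Lengths are in m, angles in rad, forces in N, time in s.
With the tool pointing down it reaches from about 0.275 to 1 m from the base axis. Payload 8.4 kg.
Tool frame: the origin (TCP) lies on the front face of the gripper's body, between the roots of the fingers; the fingertips stand 73 mm ahead of it and the grasp point (between the pads) lies 54 mm ahead of it; z points along the fingers, y is the line along which they close (so a half turn about z gives the same grasp; the last joint's range is limited). The gripper opens to 85 mm and grips with 20 to 120 N. Pads are 22 mm wide; open, the fingers measure 114 mm over their backs; the gripper's body (76 mm by 85 mm) begins 54 mm behind the grasp point. The pads swing forward as they close: fully open they stand 13 mm farther back than shut.
Start: joints at [1.112, 0.353, 1.633, -0, 1.155, -0.002], TCP at [0.276, 0.561, 0.304] pointing down, gripper open.
Joint ranges: [-2.63, 2.63], [-0.92, 2.1], [0.06, 2.66], [-1.3, 4.44], [0, 2.69], [-3.02, 3.02]. Speed limits (rad/s): [2.22, 2.22, 2.79, 3.14, 3.14, 3.14].

### API

Orientations are given as a 3x3 rotation matrix whose columns are the frame's x, y, z axes.
In Python, from workcell import get_state, cams, env, finder gives the robot as it stands. The module is installed in compiled form; this text tells all that it offers.
- The arm moves only by the shell command python3 -m inch 'ROWS' [FORCE]. ROWS is JSON, a list of rows, each a list of 3 entries, a list of its own where there are three numbers: the gripper's target within -1 to 1 (shut at 1, half-way at 0, fully open at -1), then the shift along the world's x, y, z in mm, then the turn about the world's z in rad. In form: [[hand, [tx, ty, tz], twist], ...]. A call has 1 to 12 rows; each row shifts and turns the commanded pose from where the row before left it; what a row does not reach is not made up. A row lasts 1/12 s, in which the tool goes at most 41.7 mm and 7.16 degrees, less where a joint would pass 70% of its speed; a pose out of reach is approached as far as the arm can. A call with a gripper value outside its range is refused whole. The fingers move at their own pace and stop on an object; FORCE is the grip in N (left out, the last holds). Time passes only in rows, so rows that do not move let the fingers close. It gives the time, the measured TCP pose, the force, the opening and the grip force at its end, in the units of the state.
- get_state(): the state, without advancing time (a new reading comes with each control period).
- cams.get_image(name): name is "scene" or "top" or "wrist"; returns a dict with "color" (400x640x3 uint8, red, green, blue), "depth" (400x640 float32, m along the optical axis (not along the pixel's ray), 0 where there is no reading), "K" (3x3 intrinsics, pixels), "k1" (the pictures are not rectified: a ray, as slopes to the right and down, at radius r is drawn at 1 + k1 r^2 times it, then the intrinsics apply), "origin" and "attitude" of the camera in the world; the wrist camera has in their place "T_tool_cam" (4x4, takes a point from camera to tool coordinates, whose origin is the TCP and whose axes are the flange's). Camera axes: x right, y up, looking along -z (the intrinsics and any distortion apply to the point x, -y, -z); pixel columns grow to the right and rows downward; lengths in m; the calibration is good to about 2 mm. A picture is of the moment at which its call begins: read the wrist's pose just before it.
- env.hand_in(): hands the job in; it is judged then, once.
Trained networks look in a picture, given as the dict that the camera call returned (one of the last four; its "shot" number tells which), for a name from the list of things; names that differ only in an ending like _2 or _b are one class to them, and where a whole thing is asked for, a point or a joint stands for the part that bears it (a point fixed in the world has none). Each returns a list of dicts, best first, with "conf" (0 to 1); they miss things now and then, are a little off and sometimes report something else, mostly with a low value. They report only what shows in the picture. A call takes as long as a camera call. They do not tell look-alikes from the thing itself.
- finder.cut_out(picture, thing): "region" (400x640 bool, what is visible of it) and "box" ([left, top, right, bottom] as shares, 0 to 1, of the picture: columns of its width, rows of its height, round what is visible of it).
- finder.pinpoint(picture, thing): "centre" ([row, column] as shares, 0 to 1, of the picture: columns of its width, rows of its height: a listed point, or the origin of a listed thing).
The state is a dict: "t": time; "q": joint angles; "qvel": joint speeds; "joint_efforts": joint torques, N m; "ee_pos": TCP position; "tcp_rot": TCP orientation; "wrist_force": force on the tool from outside, world axes, zero at the start; "wrist_torque": the same for the moment, N m; "grip_width": finger opening in m; "gripper_force": force on a finger pad.
Only numpy, scipy, OpenCV 4.12 (cv2) and the standard library are available. Lean on these libraries where they do the work, as an engineer would, in place of code of your own. Each camera call takes 0.05 s, during which the arm holds its last target. There are 200 camera calls.

## Working session

There is one attempt and no reset: what is moved stays moved. The work goes in short steps, Python scripts to look and compute and a shell command to move; the robot and the scene stay as the last step left them, time stands still between calls to the robot, and variables do not carry over. Pictures are saved under pics/ and viewed, at most 10 in all, crops included, and the job is handed in when it is done.

```bash
mkdir -p pics; cat > h.py <<'E'
import numpy as np, cv2
from workcell import get_state, cams, env, finder
def campose(im):
    if "origin" in im: return np.array(im["attitude"]),np.array(im["origin"])
    s=get_state();T=np.array(im["T_tool_cam"]);R=np.array(s["tcp_rot"])
    return R@T[:3,:3], R@T[:3,3]+np.array(s["ee_pos"])
def ray(im,row,col):
    K=np.array(im["K"]);d=np.array([(col-K[0,2])/K[0,0],(row-K[1,2])/K[1,1]]);u=d.copy()
    for _ in range(20): u=d/(1+im["k1"]*(u@u))
    R,o=campose(im); return o,R@np.array([u[0],-u[1],-1])
def onz(im,row,col,z):
    o,d=ray(im,row,col); return o+d*(z-o[2])/d[2]
def pin(im,name,z):
    return [(round(r["conf"],2),np.round([r["centre"][0]*400,r["centre"][1]*640]),np.round(onz(im,r["centre"][0]*400,r["centre"][1]*640,z),4)) for r in finder.pinpoint(im,name)[:3]]
E
python3 - <<'E'
from h import *
for n in("top","scene"):
    im=cams.get_image(n);cv2.imwrite(f"pics/{n}1.png",im["color"][:,:,::-1])
    for t,z in(("plunger_top",.098),("spindle",.07),("view_point",.07),("dish_orange",.07),("dish_blue",.07),("handle",.067)): print(n,t,pin(im,t,z))
print(get_state()["t"], get_state()["tcp_rot"])
E
```

```text
top plunger_top [(0.43, array([219., 353.]), array([ 0.4645, -0.1136,  0.098 ]))]
top spindle [(0.75, array([153., 337.]), array([ 0.6494, -0.0729,  0.07  ]))]
top view_point [(0.92, array([131., 322.]), array([ 0.7102, -0.0321,  0.07  ]))]
top dish_orange [(0.83, array([125., 348.]), array([ 0.7302, -0.1043,  0.07  ]))]
top dish_blue [(0.81, array([193., 271.]), array([0.538 , 0.1079, 0.07  ])), (0.79, array([157., 256.]), array([0.6379, 0.1486, 0.07  ])), (0.65, array([229., 292.]), array([0.4399, 0.0501, 0.07  ]))]
top handle [(0.92, array([216., 347.]), array([ 0.4739, -0.0998,  0.067 ]))]
scene plunger_top [(0.5, array([218., 262.]), array([ 0.4813, -0.1286,  0.098 ]))]
scene spindle [(0.66, array([243., 323.]), array([ 0.6426, -0.0683,  0.07  ])), (0.3, array([228., 340.]), array([0.6313, 0.0076, 0.07  ]))]
scene view_point [(0.71, array([242., 358.]), array([ 0.7028, -0.0047,  0.07  ])), (0.4, array([224., 266.]), array([ 0.4782, -0.1155,  0.07  ])), (0.2, array([243., 354.]), array([ 0.6966, -0.0121,  0.07  ]))]
scene dish_orange [(0.74, array([266., 338.]), array([ 0.7236, -0.1041,  0.07  ]))]
scene dish_blue [(0.74, array([228., 374.]), array([0.699 , 0.0695, 0.07  ])), (0.69, array([230., 338.]), array([ 0.6332, -0.001 ,  0.07  ]))]
scene handle [(0.63, array([184., 410.]), array([0.6457, 0.3295, 0.067 ])), (0.61, array([221., 267.]), array([ 0.4702, -0.1041,  0.067 ])), (0.6, array([215., 263.]), array([ 0.4424, -0.0942,  0.067 ]))]
0.7 [[-8.97476871e-01  4.41061521e-01  1.46562306e-05]
 [ 4.41061521e-01  8.97476871e-01  3.10248077e-05]
 [ 5.30220937e-07  3.43083467e-05 -9.99999999e-01]]
```

View pics/top1.png

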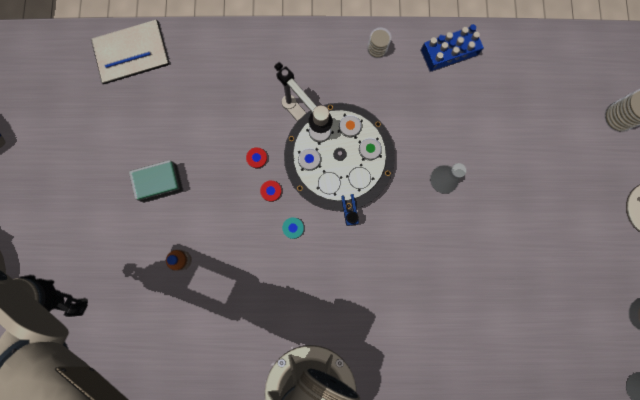

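View pics/scene1.png

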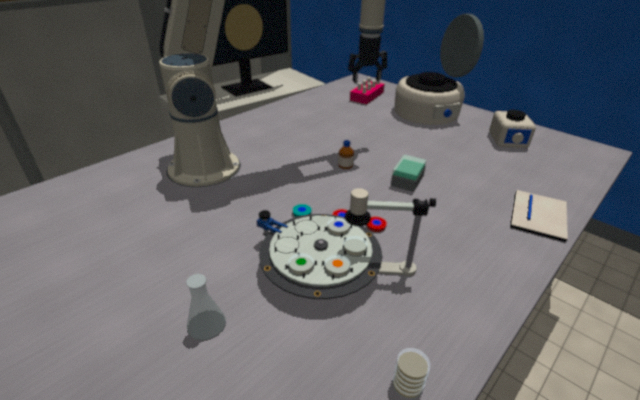

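The picture shows the turntable at about (340,154), the handle at (351,215), the orange dish at (350,125) and the camera's nest at (320,128). The orange dish is on the robot's right of the camera, so the table must turn anticlockwise (+60°) and the handle must move towards -y. I'll approach for a closer look.

```bash
python3 -m inch '[[1,[5,-16,0],-0.04],[1,[10,-34,0],-0.06],[1,[10,-34,0],-0.06],[1,[10,-34,0],-0.06],[1,[10,-34,0],-0.06],[1,[10,-34,0],-0.06],[1,[10,-34,0],-0.06],[1,[10,-34,0],-0.06],[1,[10,-34,0],-0.06],[1,[10,-34,0],-0.06],[1,[10,-34,0],-0.06],[1,[10,-34,0],-0.06]]' 40
python3 -m inch '[[1,[10,-34,0],-0.06],[1,[10,-34,0],-0.06],[1,[10,-34,0],-0.06],[1,[10,-34,0],-0.06],[1,[10,-34,0],-0.06],[1,[10,-34,0],-0.06],[1,[5,-34,0],-0.06],[1,[0,-20,0],-0.04],[1,[0,0,0],0],[1,[0,0,0],0]]'
python3 - <<'E'
from h import *
im=cams.get_image("wrist");cv2.imwrite("pics/w1.png",im["color"][:,:,::-1])
s=get_state();print(s["ee_pos"],s["q"],s["grip_width"],s["t"])
for t,z in(("plunger_top",.098),("handle",.067),("spindle",.07),("dish_orange",.07),("dish_green",.07)): print(t,pin(im,t,z))
E
```

```text
t: 1.7
ee_pos: [0.3908, 0.1693, 0.3042]
tcp_rot: [[-0.4, 0.917, 0.001], [0.917, 0.4, 0.0], [-0.0, 0.001, -1.0]]
wrist_force: [1.4, -0.0, -0.4]
grip_width: 0.0001
gripper_force: 0.0
t: 2.53
ee_pos: [0.4556, -0.0879, 0.3039]
tcp_rot: [[0.048, 0.999, -0.0], [0.999, -0.048, 0.0], [0.0, -0.0, -1.0]]
wrist_force: [-0.8, 0.2, -0.4]
grip_width: -0.0002
gripper_force: 0.0
[ 0.45552448 -0.08710708  0.30387667] [-1.92393240e-01  9.87174981e-02  1.96479954e+00  4.21247016e-04
  1.07824451e+00 -1.45970671e-01] 0.000381561917017087 2.5833
plunger_top [(0.72, array([212., 330.]), array([ 0.4673, -0.1052,  0.098 ])), (0.16, array([251., 538.]), array([ 0.6426, -0.1481,  0.098 ]))]
handle [(0.69, array([205., 333.]), array([ 0.4707, -0.1093,  0.067 ]))]
spindle [(0.94, array([160., 532.]), array([ 0.6442, -0.0751,  0.07  ])), (0.7, array([188., 618.]), array([ 0.7228, -0.1035,  0.07  ]))]
dish_orange [(0.59, array([187., 617.]), array([ 0.722 , -0.1025,  0.07  ]))]
dish_green [(0.57, array([251., 539.]), array([ 0.6626, -0.1616,  0.07  ]))]
```

View pics/w1.png

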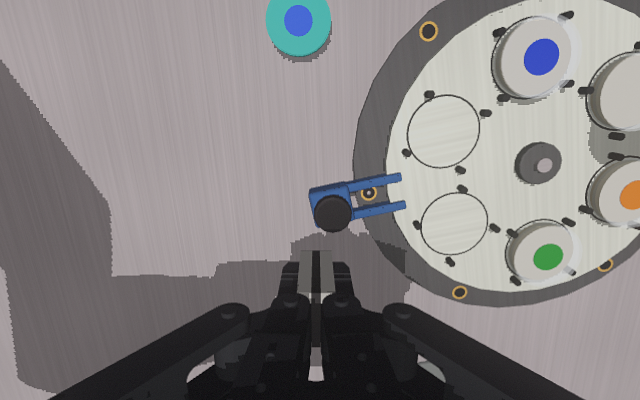

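The dot positions agree with the first look: the button is at about (332,214) and the spindle at (538,162), 179 mm apart as stated. Now I go over the button and down to just above it.

```bash
python3 -m inch '[[1,[6,-9,-10],0],[1,[6,-9,-25],0],[1,[0,0,-30],0],[1,[0,0,-28],0],[1,[0,0,-20],0],[1,[0,0,-8],0],[1,[0,0,-3],0],[1,[0,0,0],0],[1,[0,0,0],0]]'
```

```text
t: 3.58
ee_pos: [0.4684, -0.1052, 0.1807]
tcp_rot: [[0.046, 0.999, 0.001], [0.999, -0.046, -0.0], [-0.0, 0.001, -1.0]]
wrist_force: [0.0, -0.3, 0.7]
grip_width: 0.0
gripper_force: 0.0
```

```bash
python3 -m inch '[[1,[-1,0,-4],0],[1,[0,0,-3],0],[1,[0,0,-3],0],[1,[0,0,-3],0],[1,[0,0,-2],0],[1,[0,0,0],0]]'; python3 -m inch '[[1,[0,0,-3],0],[1,[0,0,-3],0],[1,[0,0,0],0],[1,[0,0,0],0]]'
```

```text
t: 4.08
ee_pos: [0.467, -0.1052, 0.165]
tcp_rot: [[0.046, 0.999, 0.001], [0.999, -0.046, -0.0], [-0.0, 0.001, -1.0]]
wrist_force: [-0.8, 0.2, 5.7]
grip_width: 0.0003
gripper_force: 3.2
t: 4.42
ee_pos: [0.467, -0.1052, 0.1595]
tcp_rot: [[0.046, 0.999, 0.001], [0.999, -0.046, -0.0], [-0.0, 0.001, -1.0]]
wrist_force: [-1.9, -0.6, 10.8]
grip_width: 0.0
gripper_force: 5.0
```

```bash
python3 -m inch '[[1,[0,0,-1],0],[1,[0,0,0],0]]'; python3 -m inch '[[1,[0,0,-1],0],[1,[0,0,0],0]]'
```

```text
t: 4.58
ee_pos: [0.4671, -0.1054, 0.1592]
tcp_rot: [[0.046, 0.999, 0.001], [0.999, -0.046, -0.001], [-0.001, 0.001, -1.0]]
wrist_force: [-5.1, -0.2, 21.7]
grip_width: 0.0002
gripper_force: 10.9
t: 4.75
ee_pos: [0.4671, -0.1055, 0.159]
tcp_rot: [[0.046, 0.999, 0.001], [0.999, -0.046, -0.001], [-0.001, 0.001, -1.0]]
wrist_force: [-8.7, -0.8, 33.8]
grip_width: -0.0003
gripper_force: 16.9
```

```bash
python3 - <<'E'
import numpy as np
c=np.array([644.2,-75.1]);r=np.array([467.0,-105.2])-c
def p(a):
    a=np.radians(a);return np.array([[np.cos(a),-np.sin(a)],[np.sin(a),np.cos(a)]])@r+c
A=[0,2,5]+list(np.arange(9,54,4))+[55,58,60]
q=[p(a) for a in A];print([(round(A[i+1]-A[i],1),np.round(q[i+1]-q[i],1).tolist()) for i in range(len(A)-1)],q[-1])
E
```

```text
[(2, [1.2, -6.2]), (3, [2.1, -9.2]), (np.int64(4), [3.6, -12.0]), (np.int64(4), [4.4, -11.7]), (np.int64(4), [5.2, -11.4]), (np.int64(4), [6.0, -11.0]), (np.int64(4), [6.8, -10.6]), (np.int64(4), [7.5, -10.1]), (np.int64(4), [8.2, -9.5]), (np.int64(4), [8.8, -8.9]), (np.int64(4), [9.4, -8.3]), (np.int64(4), [10.0, -7.6]), (np.int64(4), [10.5, -6.9]), (np.int64(4), [10.9, -6.2]), (np.int64(2), [5.6, -2.8]), (3, [8.6, -3.8]), (2, [5.8, -2.3])] [ 581.66736465 -243.60970155]
```

The plunger is at the bottom stop. I back off 1 mm (about 20 N) and swing with co-rotation.

```bash
python3 -m inch '[[1,[0,0,1],0],[1,[1.2,-6.2,0],0.035],[1,[2.1,-9.2,0],0.052],[1,[3.6,-12,0],0.07],[1,[4.4,-11.7,0],0.07],[1,[5.2,-11.4,0],0.07],[1,[6,-11,0],0.07],[1,[0,0,0],0]]'
```

```text
t: 5.42
ee_pos: [0.49, -0.1691, 0.1593]
tcp_rot: [[-0.32, 0.947, 0.001], [0.947, 0.32, -0.003], [-0.003, 0.0, -1.0]]
wrist_force: [-8.2, -5.3, 20.7]
grip_width: -0.0002
gripper_force: 10.2
```

```bash
python3 -m inch '[[1,[6.8,-10.6,0],0.07],[1,[7.5,-10.1,0],0.07],[1,[8.2,-9.5,0],0.07],[1,[8.8,-8.9,0],0.07],[1,[9.4,-8.3,0],0.07],[1,[10,-7.6,0],0.07],[1,[10.5,-6.9,0],0.07],[1,[0,0,0],0],[1,[0,0,0],0]]'
python3 - <<'E'
from h import *
im=cams.get_image("wrist");cv2.imwrite("pics/w2.png",im["color"][:,:,::-1])
s=get_state();print(s["ee_pos"],s["wrist_force"])
for t,z in(("plunger_top",.087),("handle",.067),("spindle",.07)): print(t,pin(im,t,z))
E
```

```text
t: 6.17
ee_pos: [0.5518, -0.2307, 0.1594]
tcp_rot: [[-0.725, 0.688, 0.003], [0.688, 0.725, -0.003], [-0.004, -0.0, -1.0]]
wrist_force: [-3.5, -7.1, 14.6]
grip_width: 0.0001
gripper_force: 7.4
[ 0.55151501 -0.23049481  0.15946488] [-1.92174836 -5.81640432 13.41666655]
plunger_top []
handle [(0.81, array([260., 316.]), array([ 0.5566, -0.2337,  0.067 ]))]
spindle []
```

View pics/w2.png

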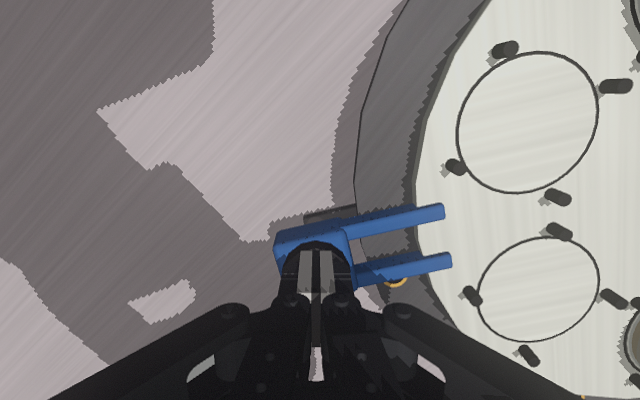

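The handle follows. The next ring hole shows beside the lower bar at about (397,280), roughly 10° ahead. I'll go most of the way and then check.

```bash
python3 -m inch '[[1,[10.9,-6.2,-0.5],0.07],[1,[5.6,-2.8,0],0.035],[1,[8.6,-3.8,0],0.052],[1,[0,0,0],0],[1,[0,0,0],0]]'
python3 - <<'E'
from h import *
im=cams.get_image("wrist");cv2.imwrite("pics/w3.png",cv2.resize(im["color"][150:350,240:500,::-1],(780,600)))
s=get_state();print(s["ee_pos"],s["wrist_force"])
c=np.array([.6442,-.0751]);
v=np.array(s["ee_pos"])[:2]-c;print(np.hypot(*v),np.degrees(np.arctan2(*v[::-1]))%360)
E
```

```text
t: 6.78
ee_pos: [0.5773, -0.2434, 0.1594]
tcp_rot: [[-0.824, 0.566, 0.004], [0.566, 0.824, -0.004], [-0.006, -0.001, -1.0]]
wrist_force: [-2.9, -6.5, 15.4]
grip_width: 0.0002
gripper_force: 7.5
[ 0.57712429 -0.24322759  0.15943606] [-2.13263863 -6.72714448 14.2835766 ]
0.18101391914302015 248.25011701805957
```

View pics/w3.png

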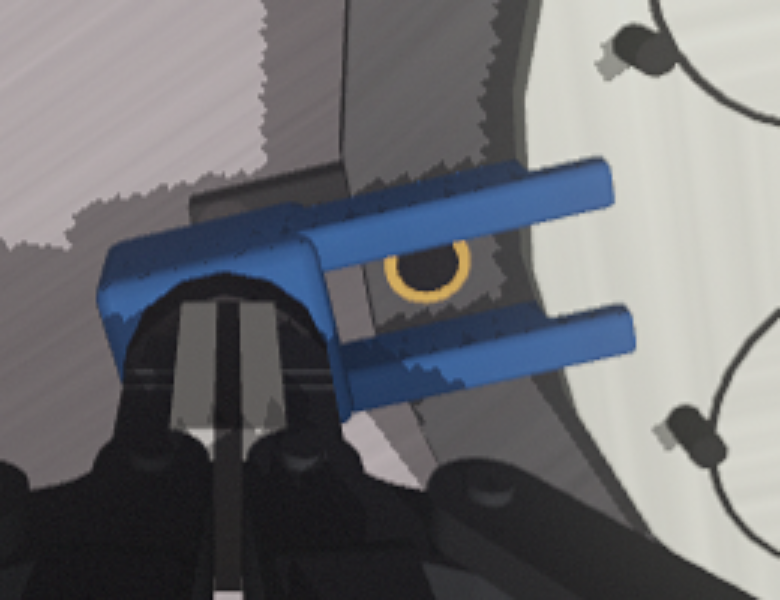

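```bash
python3 - <<'E'
from h import *
im=cams.get_image("wrist");c=np.array([.6442,-.0751])
print("depth ring/bar",im["depth"][220,385],im["depth"][243,360],im["depth"][212,425],campose(im)[1])
def a(p): v=p[:2]-c; return np.hypot(*v),np.degrees(np.arctan2(*v[::-1]))%360
def show(n,q,z): print(n,a(onz(im,q[1],q[0],z)))
for z in(.05,.055,.06): show("hole",(382.3,237.3),z)
for z in(.065,.069,.071):show("bar",(447.3,234.7),z)
K=im["K"];R,o=campose(im)
for q in((385,220),(425,212),(398,258)):
    _,d=ray(im,q[1],q[0]);print((o+d*im["depth"][q[1],q[0]])[2])
E
```

```text
depth ring/bar 0.16476113 0.25076857 0.1644674 [ 0.51523241 -0.19949492  0.22895755]
hole (np.float64(0.1452821342641015), np.float64(251.9347122786731))
hole (np.float64(0.1456635324237728), np.float64(251.01113969911262))
hole (np.float64(0.14608257564273597), np.float64(250.09262815585805))
bar (np.float64(0.11496537129895805), np.float64(252.30454184752745))
bar (np.float64(0.11602674794251869), np.float64(251.27979873026987))
bar (np.float64(0.11657116289829257), np.float64(250.77450558411772))
0.07437576196681389
0.07351152748444556
0.06773177059838639
```

```bash
cat > al.py <<'E'
from h import *
def run(save=None):
    im=cams.get_image("wrist");c=np.array([.6442,-.0751]);K=np.array(im["K"]);R,o=campose(im)
    D=im["depth"];yy,xx=np.mgrid[:400,:640]
    d=np.stack([(xx-K[0,2])/K[0,0],(yy-K[1,2])/K[1,1]],-1);u=d.copy()
    for _ in range(20): u=d/(1+im["k1"]*(u**2).sum(-1,keepdims=True))
    P=o+(np.concatenate([u*[1,-1],-np.ones((400,640,1))],-1)*D[...,None])@R.T
    v=P[...,:2]-c;r=np.hypot(*np.moveaxis(v,-1,0));a=np.degrees(np.arctan2(v[...,1],v[...,0]))%360
    h=cv2.cvtColor(im["color"],cv2.COLOR_RGB2HSV);ok=(D>0)&(r>.125)&(r<.16)&(abs(a-250)<12)
    blue=ok&(h[...,0]>95)&(h[...,0]<125)&(h[...,1]>130)
    zt=np.percentile(P[blue][:,2],90);top=blue&(P[...,2]>zt-.003)
    gold=ok&(h[...,0]>10)&(h[...,0]<32)&(h[...,1]>100)
    print("f",K[0,0],"ztop",zt,"ring z",np.median(P[gold][:,2]),gold.sum(),top.sum())
    t=np.array([v[top]@[-np.sin(x),np.cos(x)] for x in [np.radians(249.66)]][0]);print("bars tangential mm",np.histogram(t*1000,bins=np.arange(-20,21,2)))
    g=P[gold][:,:2]; g2=(g-c)@np.array([-np.sin(np.radians(249.66)),np.cos(np.radians(249.66))])*1000
    cc,rad=cv2.minEnclosingCircle((g*1000).astype(np.float32));w=np.array(cc)/1000-c
    print("gold tang range",np.percentile(g2,[1,50,99]),"hole circle rad",rad,"tang",w@[-np.sin(np.radians(249.66)),np.cos(np.radians(249.66))]*1000)
if __name__=="__main__": run()
E
python3 al.py
```

```text
f 354.5734390019839 ztop 0.07453277084438836 ring z 0.056155015689736354 196 2159
bars tangential mm (array([  0,   0, 243, 311, 296, 270,  18,   0,   0,   0,   0,   0,   0,
         0,   1, 254, 259, 275, 220,  12]), array([-20, -18, -16, -14, -12, -10,  -8,  -6,  -4,  -2,   0,   2,   4,
         6,   8,  10,  12,  14,  16,  18,  20]))
gold tang range [ 0.28989045  6.67247332 10.73946997] hole circle rad 7.815919876098633 tang 3.6816566054570754
```

Bar midline vs. hole: 1.05° short, and the TCP says 1.4° short. I move about 3.8 mm more along the arc.

```bash
python3 -m inch '[[1,[3.5,-1.4,0],0.02],[1,[0,0,0],0],[1,[0,0,0],0]]'; python3 al.py
```

```text
t: 7.18
ee_pos: [0.5805, -0.2446, 0.1595]
tcp_rot: [[-0.835, 0.55, 0.004], [0.55, 0.835, -0.004], [-0.005, -0.001, -1.0]]
wrist_force: [-1.6, -6.7, 13.9]
grip_width: 0.0
gripper_force: 7.1
f 354.5734390019839 ztop 0.07452895039181849 ring z 0.05618910916740602 147 2169
bars tangential mm (array([  0,   0,   0,  67, 332, 303, 288, 145,   0,   0,   0,   0,   0,
         0,   0,   0, 104, 295, 267, 258]), array([-20, -18, -16, -14, -12, -10,  -8,  -6,  -4,  -2,   0,   2,   4,
         6,   8,  10,  12,  14,  16,  18,  20]))
gold tang range [ 3.43101537  7.83160144 10.83766215] hole circle rad 7.301885604858398 tang 4.628436190634041
```

The bar midline is now within about 0.5 mm of the hole. I let the plunger up.

```bash
python3 -m inch '[[1,[0,0,2],0],[1,[0,0,2],0],[1,[0,0,2],0],[1,[0,0,2],0],[1,[0,0,2],0]]'; python3 -m inch '[[1,[0,0,2],0],[1,[0,0,2],0],[1,[0,0,4],0],[1,[0,0,15],0],[1,[0,0,30],0],[1,[0,0,30],0],[1,[0,0,30],0],[1,[0,0,15],0],[1,[0,0,0],0]]'; python3 - <<'E'
from h import *
im=cams.get_image("wrist");cv2.imwrite("pics/w4.png",im["color"][:,:,::-1])
D=im["depth"]
for n in("plunger_top",):
    for p in pin(im,n,.098):
        r,c=p[1].astype(int);o,d=ray(im,r,c);_,dk=o,d
        print(p,"z from depth",(o+d*np.median(D[r-3:r+4,c-3:c+4]))[2])
print(pin(im,"spindle",.07),pin(im,"dish_orange",.07))
E
```

```text
t: 7.65
ee_pos: [0.5796, -0.2437, 0.1683]
tcp_rot: [[-0.835, 0.55, 0.002], [0.55, 0.835, -0.002], [-0.003, -0.001, -1.0]]
wrist_force: [0.3, -3.8, 5.1]
grip_width: 0.0001
gripper_force: 2.6
t: 8.4
ee_pos: [0.5804, -0.243, 0.2995]
tcp_rot: [[-0.835, 0.55, 0.005], [0.55, 0.835, -0.002], [-0.006, 0.001, -1.0]]
wrist_force: [0.3, -0.8, -0.0]
grip_width: 0.0002
gripper_force: 0.0
(0.75, array([197., 312.]), array([ 0.581 , -0.2459,  0.098 ])) z from depth 0.09405400112802736
[(0.97, array([139., 520.]), array([ 0.639, -0.08 ,  0.07 ]))] [(0.6, array([137., 519.]), array([ 0.6369, -0.0801,  0.07  ])), (0.56, array([166., 608.]), array([ 0.7002, -0.0282,  0.07  ])), (0.23, array([195., 313.]), array([ 0.5845, -0.2486,  0.07  ]))]
```

View pics/w4.png

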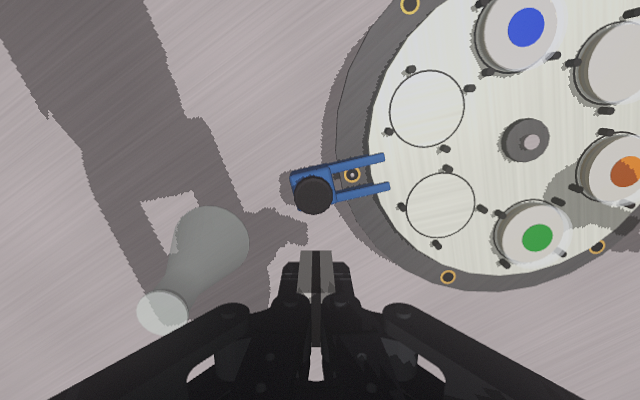

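The pin shows inside the hole at (352,174), as it did at the start, and the plunger was still pushing 5 N at 2 mm below the top, so it rose fully. I back off and check from the top camera.

```bash
python3 -m inch '[[1,[-10,0,10],0],[1,[-30,10,20],0],[1,[-30,20,20],0],[1,[-30,30,10],0],[1,[-20,30,0],0],[1,[0,30,0],0],[1,[0,30,0],0],[1,[0,15,0],0],[1,[0,0,0],0],[1,[0,0,0],0]]'; python3 - <<'E'
from h import *
im=cams.get_image("top");cv2.imwrite("pics/top2.png",cv2.resize(im["color"][60:260,220:480,::-1],(780,600)))
for n,z in(("plunger_top",.098),("handle",.067),("spindle",.07),("dish_orange",.07)):print(n,pin(im,n,z))
E
```

```text
t: 9.43
ee_pos: [0.4596, -0.0786, 0.3547]
tcp_rot: [[-0.836, 0.549, -0.001], [0.549, 0.836, -0.0], [0.001, -0.001, -1.0]]
wrist_force: [0.4, -0.6, -0.3]
grip_width: -0.0002
gripper_force: 0.0
plunger_top []
handle []
spindle [(0.95, array([152., 340.]), array([ 0.6523, -0.0831,  0.07  ]))]
dish_orange [(0.61, array([132., 318.]), array([ 0.7085, -0.0222,  0.07  ]))]
```

View pics/top2.png

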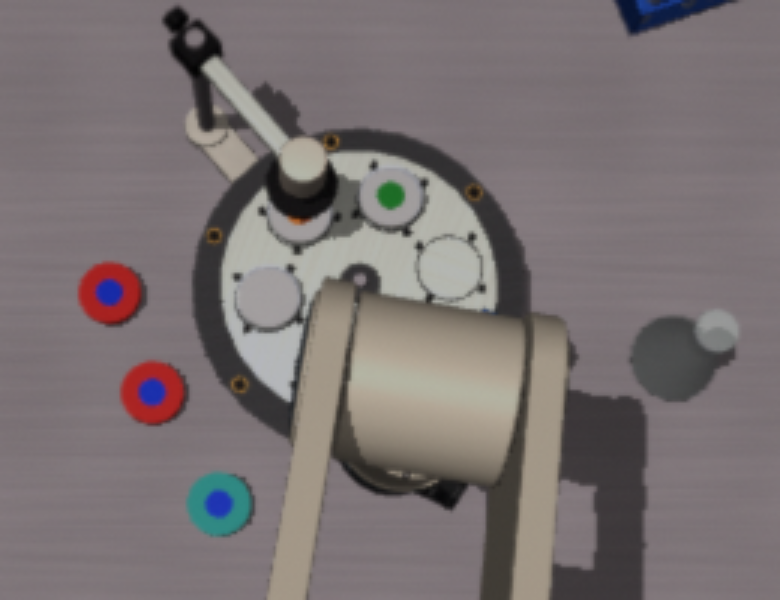

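The orange dot shows under the ring light at crop (298,217), the dishes sit in their nests and the arm is clear, so I hand in.

```bash
python3 -c "
from h import *
print(env.hand_in())"
```

```text
the job is handed in; nothing more can be done
None
```

The turntable is indexed one hole anticlockwise with the orange-dot dish under the camera; the plunger sprang back with its pin showing in the hole, the robot is clear, and the job is handed in, with no verdict returned.

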